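# Drive the bushing out of a model car hub

### The job

Take the orange-handled drift from its wooden stand, push its rod down through the bore of the blue hub until the brass bushing drops out underneath into the catch tray, then put the drift back in its stand, fully home, and let go. The rod sits off-centre in the handle, so feel your way into the bore: never press the drift on the hub or the bushing with more than about 30 N. Leave the red model car, the yellow parts tray and the screwdriver where they are.

Things in the scene. Friction and masses are not known exactly. Their poses are not given: they have to be found in the camera images.
- bore_mouth (a point): Centre of the upper mouth of the upright, round through bore in the blue hub, level with the hub's flat top face, 80 mm above the table; z up. The bore is 14 mm in diameter, sharp-edged (no chamfer), 30 mm long: its lower mouth is 50 mm above the table.
- tray_floor (a point): Centre of the floor of the catch tray directly under the bore, 5 mm above the table; the tray is 92 mm (x) by 70 mm (y) inside, closed by the cheeks at the y sides and by 10 mm high lips at the x sides.
- bushing_center (a point): Centre of the brass bushing, 13.5 mm in diameter, 16 mm long, z along its length. It starts upright in the bore, its top 6 to 10 mm below the hub's face, gripped by hidden spring clips 18 mm below the face; sliding it takes about 6 to 14 N. Once its top has passed the clips it falls free. Driving the rod's end 32 mm below the face always ejects it.
- drift_handle (a point): Centre of the drift's handle: an orange square bar, 34 by 34 by 50 mm, z up, black stripes on its +x and -x sides. Below it a steel rod, 12 mm in diameter, 50 mm long, square-ended, points straight down; its end is 75 mm below this point. The rod sits in a stiff eccentric collar: its axis is 4 mm off the handle's axis, in any direction (not measured). About 140 g.
- stand_mouth (a point): Centre of the mouth of the upright hole in the wooden stand, in its top face 55 mm above the table. The hole is 28 mm in diameter with a 2 mm chamfer and goes right through; the stand is 64 by 64 by 55 mm and immovable. The drift hangs in it, the handle's underside resting on this face, the handle's axis within 1.5 mm of the hole's.
- model_car: Red toy model car, 75 by 36 by 31 mm, origin under its middle, x along its length. Leave it alone.
- parts_tray: Yellow divided parts tray, 80 by 60 by 22 mm, origin under its middle. Leave it alone.
- screwdriver: Green-handled screwdriver 160 mm long lying along its x axis. Leave it alone.
- fixture: Immovable fixture: blue aluminium hub carrier, 64 (x) by 90 (y) by 30 mm, bolted on two steel cheeks over a dark catch tray. Origin under its middle on the table, below the bore's axis; z up. Four bolt heads 4 mm high stand on the hub's face 22 mm (x) and 40 mm (y) off the bore. Yaw within 0.5 rad of straight; left or right of the wooden stand.
There are look-alikes about, which are no part of the job. Leave any purple or white look-alike of the part that bears drift_handle alone.

How it is judged:
On the way, in this order (a step that is already met when the one before it is completed fails the run):
1. the drift's rod is in the bore, its end at least 4 mm below the hub's top face (horizontal distance between drift_handle and bore_mouth below 0.01 m and z of drift_handle in the frame of bore_mouth below 0.071 m), for 0.1 s.
2. the bushing has dropped out of the bore: its centre is less than 30 mm above the tray floor, within the tray (z of bushing_center in the frame of tray_floor below 0.03 m and horizontal distance between bushing_center and tray_floor below 0.06 m), for 0.1 s.
At the end, for the whole second after the job is handed in: The bushing lies at rest on the floor of the catch tray, and the drift hangs upright (within 0.06 rad) in the stand's hole, its handle's underside within 3 mm of the stand's top face and its handle within 8 mm of the hole's axis, released (z of bushing_center in the frame of tray_floor below 0.015 m and horizontal distance between bushing_center and tray_floor below 0.06 m and linear speed of bushing below 0.03 m/s and horizontal distance between drift_handle and stand_mouth below 0.008 m and z of drift_handle in the frame of stand_mouth below 0.028 m and angle between drift_handle's own z axis and vertical below 0.06 rad); the robot touches nothing.
It fails at once if the drift pressed on the hub with more than 30 N (contact force between drift and fixture above 30 N).
It fails at once if the drift pressed on the bushing with more than 30 N (contact force between drift and bushing above 30 N).
It fails at once if the model car, the parts tray or the screwdriver was shifted by more than 15 mm (distance of any of model_car, parts_tray, screwdriver from where it was at the start of the episode above 0.015 m).
It also fails if it takes over 64 s, if anything falls off the work surface, if the arm or the gripper's body presses on something with over 40 N, if the wrist force passes 120 N, or if a joint passes its speed limit or range.

### The arm

A 6-joint arm with a two-finger parallel gripper is mounted at the origin on the work surface. World frame = base frame: x ahead of the robot, y to its left, z up, the work surface at z = 0. Lengths are in m, angles in rad, forces in N, time in s.
With the tool pointing down it reaches from about 0.225 to 0.875 m from the base axis. Payload 3.4 kg.
Tool frame: the origin (TCP) lies midway between the tips of the shut fingers; the grasp point (between the pads) lies env.tcp_to_grasp behind it (env.tcp_to_grasp is the distance from the TCP to the grasp point, in m); y points along the fingers, x is the direction in which the jaws open and shut, and the axes are right-handed (so a half turn about y gives the same grasp; the last joint's range is limited). The gripper opens to 85 mm and grips with 20 to 120 N. Pads are 22 mm wide; open, the fingers measure 114 mm over their backs; the gripper's body (76 mm by 85 mm) begins 54 mm behind the grasp point. The pads swing forward as they close: fully open they stand 13 mm farther back than shut.
Start: joints at [1.034, 0.276, 1.505, -0, 1.361, -0.121], TCP at [0.232, 0.526, 0.231] pointing down, gripper open.
Joint ranges: [-2.89, 2.89], [-0.75, 2.08], [0.22, 2.7], [-1.18, 4.32], [0.11, 2.71], [-2.7, 2.7]. Speed limits (rad/s): [2.57, 2.57, 3.14, 3.14, 3.14, 3.14].

### API

Orientations are given as a unit quaternion [w, x, y, z].
In Python, from bench import env gives the robot as it stands. The module is installed in compiled form; this text tells all that it offers.
- The arm moves only by the tool apply_moves, never from a script. Its argument "deltas" is one flat list of numbers, 7 for each row, row after row: the turn, a rotation vector about the tool's x, y, z in degrees, then the shift along the tool's x, y, z in cm, then the closure in counts, from 0 (fully open) to 255 (shut). A call has exactly 5 rows; each row shifts and turns the commanded pose from where the row before left it, along the tool's axes as they then stand; what a row does not reach is not made up. A row lasts 1/12 s, in which the tool goes at most 41.7 mm and 7.16 degrees, less where a joint would pass 70% of its speed; a pose out of reach is approached as far as the arm can. A call with a gripper value outside its range is refused whole. The fingers move at their own pace and stop on an object; "force" is the grip in N (left out, the last holds). Time passes only in rows, so rows that do not move let the fingers close, or fill a call up. It gives the time, the measured TCP pose, the force and the opening at its end, in the units of the state.
- env.sense(): the state, without advancing time (a new reading comes with each control period).
- env.get_image(name): name is "scene" or "side" or "wrist"; returns a dict with "color" (384x512x3 uint8, blue, green, red), "intrinsics" (3x3 intrinsics, pixels), "rvec" (rotation vector, rad) and "tvec" (3), from world to camera coordinates, as OpenCV has them; the wrist camera has in their place "tool_from_camera" (4x4, takes a point from camera to tool coordinates, whose origin is the TCP and whose axes are the tool frame's). Camera axes: x right, y down, z forward; pixel columns grow to the right and rows downward; lengths in m; the calibration is good to about 2 mm. A picture is of the moment at which its call begins: read the wrist's pose just before it. There is no depth.
- env.close_job(): hands the job in, once; it reports no verdict.
The state is a dict: "t": time; "qpos": joint angles; "joint_vel": joint speeds; "effort": joint torques, N m; "tool_pos": TCP position; "tool_rot": TCP orientation; "ft_force": force on the tool from outside, world axes, zero at the start; "moment": the same for the moment, N m; "finger_gap": opening from 0.0 (shut) to 1.0 (fully open).
Only numpy, scipy, OpenCV 4.12 (cv2) and the standard library are available. Lean on these libraries where they do the work, as an engineer would, in place of code of your own. Each camera call takes 0.05 s, during which the arm holds its last target. There are 200 camera calls.

## Working session

There is one attempt and no reset: what is moved stays moved. The work goes in short steps, Python scripts to look and compute and a tool call to move; the robot and the scene stay as the last step left them, time stands still between calls to the robot, and variables do not carry over. Pictures are saved under pics/ and viewed, about 8 in all and at most 12, crops included, and the job is handed in when it is done.

Besides the shell and the picture viewer there is one more tool, called after "Emit:" as name(argument=value, ...) on one line, values as JSON. apply_moves: Moves the arm, as the interface text tells. Its arguments: {"type":"object","properties":{"deltas":{"type":"array"},"force":{"type":"number"}},"required":["deltas"]}

```bash
mkdir -p pics
cat > h.py <<'E'
from bench import env
import numpy as np, cv2
from scipy.spatial.transform import Rotation as R
def rot(q): return R.from_quat([q[1],q[2],q[3],q[0]])
def cam(name):
    s=env.sense(); d=env.get_image(name)
    K=np.array(d["intrinsics"])
    if name=="wrist":
        T=np.eye(4);T[:3,:3]=rot(s["tool_rot"]).as_matrix();T[:3,3]=s["tool_pos"]
        M=T@np.array(d["tool_from_camera"]); Rc=M[:3,:3];c=M[:3,3]
    else:
        Rw=cv2.Rodrigues(np.array(d["rvec"],float))[0];Rc=Rw.T;c=-Rc@np.array(d["tvec"],float).ravel()
    return d["color"],K,Rc,c
def pix2z(K,Rc,c,uv,z):
    r=Rc@np.linalg.solve(K,[uv[0],uv[1],1]); return c+r*(z-c[2])/r[2]
def proj(K,Rc,c,p):
    q=K@(Rc.T@(np.array(p)-c)); return q[:2]/q[2]
def save(cams,fn):
    np.savez(fn,**{n:np.array(v,dtype=object) for n,v in cams.items()})
E
python3 - <<'E'
from h import *
import pickle
C={n:cam(n) for n in("scene","side","wrist")}
pickle.dump(C,open("c0.pkl","wb"))
for n in C: print(n,C[n][3].round(3))
a=[cv2.resize(C[n][0],(512,384)) for n in C]
cv2.imwrite("pics/a1.png",cv2.resize(C["scene"][0],(800,600)))
cv2.imwrite("pics/a2.png",cv2.resize(np.hstack([a[1],a[2]]),(800,300)))
print(env.sense(),env.tcp_to_grasp)
E
```

```text
scene [0.922 0.506 0.893]
side [ 0.29  -0.519  0.747]
wrist [0.164 0.556 0.373]
{'t': 0.15, 'qpos': array([ 1.03399556e+00,  2.76455784e-01,  1.50580287e+00, -6.37215865e-05,
        1.36068917e+00, -1.20990587e-01]), 'joint_vel': array([-9.72956110e-05,  1.37474814e-03, -2.02380506e-03,  1.44533761e-04,
       -1.74150787e-03, -1.86101067e-03]), 'effort': array([ 2.17127985e-03, -4.17143190e+01, -2.46032220e+01, -1.24614930e-04,
        7.67177524e-03,  3.45421756e-05]), 'tool_pos': array([0.2320894 , 0.52567208, 0.23065069]), 'tool_rot': array([-0.59220433,  0.59266628,  0.38561097, -0.38645167]), 'ft_force': array([-0.30023853, -0.35206642,  0.6330436 ]), 'moment': array([ 0.0035192 , -0.00299595, -0.02839625]), 'finger_gap': 1.0000409656617437} 0.0187
```

View pics/a1.png

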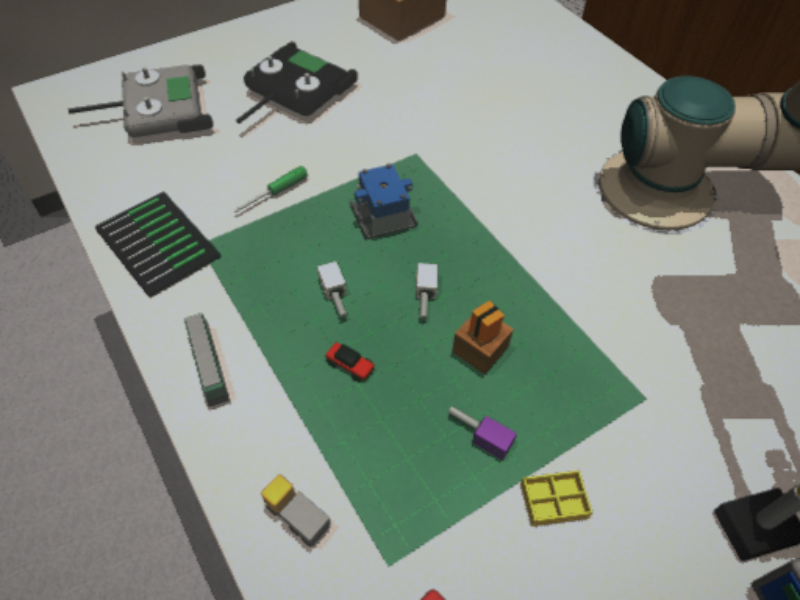

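View pics/a2.png

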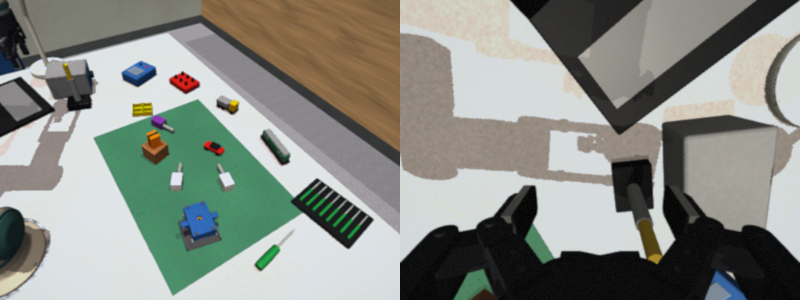

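The orange drift stands in the wooden stand at scene (484,322). The two white look-alikes (332,278 and 427,278) and the purple one (494,436) lie on the mat. Only the orange one with black stripes fits the description. I'll confirm it in an enlarged crop.

Run:
```python
from h import *
import pickle
C=pickle.load(open("c0.pkl","rb"))
s=C["scene"][0];d=C["side"][0]
def crop(im,x,y,w,h,k): return cv2.resize(im[y:y+h,x:x+w],(w*k,h*k),interpolation=cv2.INTER_CUBIC)
a=crop(s,285,190,50,50,8);b=crop(s,222,100,50,50,8)  #scene stand, hub
e=crop(d,170,155,66,50,6)[:300,:400];f=crop(d,225,250,66,50,6)[:300,:400]
# offsets e (170,155)k6, f (225,250)k6
cv2.imwrite("pics/b.png",np.vstack([np.hstack([a,b])[:300],np.hstack([cv2.copyMakeBorder(i,0,0,0,400-i.shape[1],0) for i in(e,f)])]))
```

```text
(no output)
```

View pics/b.png

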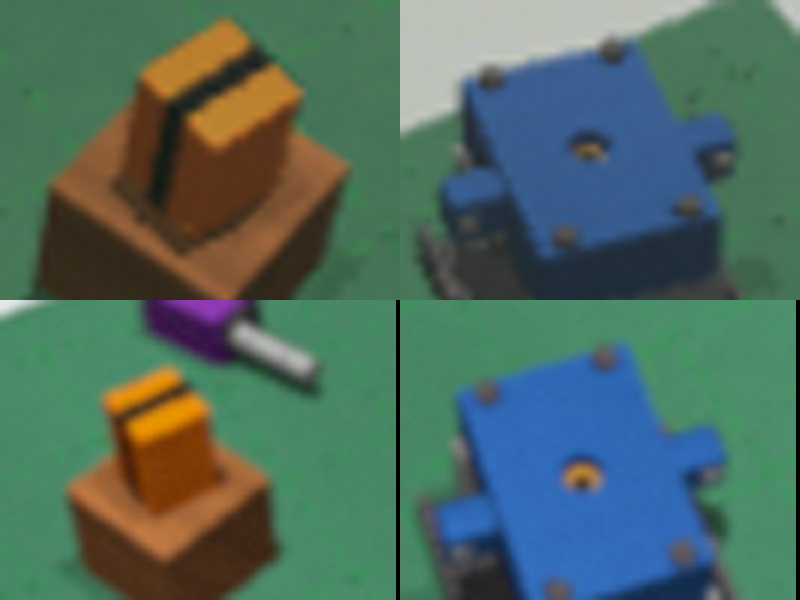

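Run:
```python
from h import *
import pickle
C=pickle.load(open("c0.pkl","rb"))
def P(n,x0,y0,k,pts,z):
    return np.array([pix2z(*C[n][1:],((x+.5)/k-.5+x0,(y+.5)/k-.5+y0),z) for x,y in pts])
H={"scene":P("scene",285,190,8,[(228,17),(302,95),(215,150),(138,75)],.105),"side":P("side",170,155,6,[(180,68),(212,108),(135,145),(103,100)],.105)}
S={"scene":P("scene",285,190,8,[(350,165),(50,185)],.055),"side":P("side",170,155,6,[(270,182),(67,191)],.055)}
B={"scene":P("scene",222,100,8,[(90,78),(212,50),(290,207),(167,237)],.084),"side":P("side",225,250,6,[(87,92),(204,58),(284,254),(158,292)],.084)}
M={"scene":P("scene",222,100,8,[(189,147)],.08),"side":P("side",225,250,6,[(182,176)],.08)}
for n in H:
    h=H[n];print(n,"handle",h.mean(0).round(4),"edges",np.linalg.norm(np.roll(h,-1,0)-h,axis=1).round(3),"ang",[np.degrees(np.arctan2(*(np.roll(h,-1,0)-h)[i,1::-1])).round(1) for i in range(4)])
    print(" stand corner mean",S[n].mean(0).round(4),"diag",np.linalg.norm(S[n][0]-S[n][1]).round(3))
    b=B[n];e=np.roll(b,-1,0)-b
    print(" bolts mean",b.mean(0).round(4),np.linalg.norm(e,axis=1).round(3),np.degrees(np.arctan2(e[:,1],e[:,0])).round(1),"mouth",M[n].round(4))
s=env.sense();print(rot(s["tool_rot"]).as_matrix().round(3))
```

```text
scene handle [0.5051 0.1201 0.105 ] edges [0.033 0.032 0.032 0.034] ang [np.float64(92.5), np.float64(3.7), np.float64(-84.1), np.float64(-175.1)]
 stand corner mean [0.5036 0.1189 0.055 ] diag 0.09
 bolts mean [ 0.4844 -0.2049  0.084 ] [0.044 0.08  0.043 0.08 ] [ 167.2   77.2  -12.6 -102. ] mouth [[ 0.4837 -0.2062  0.08  ]]
side handle [0.5051 0.1158 0.105 ] edges [0.029 0.037 0.032 0.037] ang [np.float64(-88.1), np.float64(-174.9), np.float64(90.7), np.float64(1.7)]
 stand corner mean [0.5042 0.1158 0.055 ] diag 0.089
 bolts mean [ 0.4837 -0.2097  0.084 ] [0.044 0.08  0.044 0.08 ] [ -12.7 -102.3  166.6   77.4] mouth [[ 0.4837 -0.2095  0.08  ]]
[[ 0.404 -0.001 -0.915]
 [ 0.915 -0.001  0.404]
 [-0.001 -1.     0.   ]]
```

The orange-and-black drift is confirmed in the wooden stand. The handle is at about (0.505, 0.118) with yaw about 3°, and its edges measure 32–34 mm. The bore is at about (0.484, −0.208) with yaw −12.7°, and the bolts measure 44×80 mm as specified. Next is the approach.

```bash
cat >> h.py <<'E'
def th(): 
    x=rot(env.sense()["tool_rot"]).as_matrix()[:,0]; return np.degrees(np.arctan2(x[1],x[0]))
def plan(target,yaw,rows):
    """print per-row tool shift cm; tool y down; turn about tool y is -yaw"""
    s=env.sense();p=np.array(s["tool_pos"]);t=th();d=(np.array(target)-p)/rows*100;dy=(yaw-t)/rows
    for i in range(rows):
        a=np.radians(t+dy*i); print([0,round(-dy,2),0,round(np.cos(a)*d[0]+np.sin(a)*d[1],2),round(-d[2],2),round(-np.sin(a)*d[0]+np.cos(a)*d[1],2)])
E
python3 - <<'E'
from h import *
import pickle
C=pickle.load(open("c0.pkl","rb"))
print(C["wrist"][2].round(2),C["wrist"][1].round(1), proj(*C["wrist"][1:],[0.232,.526,.231]))
plan([.505,.118,.17],3.3,13)
E
```

```text
[[ 0.4   0.88  0.27]
 [ 0.91 -0.39 -0.12]
 [-0.    0.29 -0.96]] [[274.7   0.  255.6]
 [  0.  274.7 189.4]
 [  0.    0.    1. ]] [255.34562362 240.74134699]
[0, np.float64(4.84), 0, np.float64(-2.02), np.float64(0.47), np.float64(-3.19)]
[0, np.float64(4.84), 0, np.float64(-1.74), np.float64(0.47), np.float64(-3.35)]
[0, np.float64(4.84), 0, np.float64(-1.46), np.float64(0.47), np.float64(-3.48)]
[0, np.float64(4.84), 0, np.float64(-1.16), np.float64(0.47), np.float64(-3.59)]
[0, np.float64(4.84), 0, np.float64(-0.85), np.float64(0.47), np.float64(-3.68)]
[0, np.float64(4.84), 0, np.float64(-0.54), np.float64(0.47), np.float64(-3.74)]
[0, np.float64(4.84), 0, np.float64(-0.22), np.float64(0.47), np.float64(-3.77)]
[0, np.float64(4.84), 0, np.float64(0.1), np.float64(0.47), np.float64(-3.77)]
[0, np.float64(4.84), 0, np.float64(0.42), np.float64(0.47), np.float64(-3.75)]
[0, np.float64(4.84), 0, np.float64(0.73), np.float64(0.47), np.float64(-3.7)]
[0, np.float64(4.84), 0, np.float64(1.04), np.float64(0.47), np.float64(-3.63)]
[0, np.float64(4.84), 0, np.float64(1.34), np.float64(0.47), np.float64(-3.53)]
[0, np.float64(4.84), 0, np.float64(1.63), np.float64(0.47), np.float64(-3.4)]
```

Emit:
apply_moves(deltas=[0,4.8,0,-2.0,0.3,-3.2,0,0,4.8,0,-1.7,0.3,-3.4,0,0,4.8,0,-1.5,0.3,-3.5,0,0,4.8,0,-1.2,0.3,-3.6,0,0,4.8,0,-0.9,0.3,-3.7,0], force=60)

```text
t: 0.57
tool_pos: [0.3382, 0.3667, 0.2159]
tool_rot: [-0.66, 0.66, 0.253, -0.253]
ft_force: [1.5, 1.0, 0.4]
finger_gap: 0.999
```

Emit:
apply_moves(deltas=[0,4.8,0,-0.5,0.3,-3.7,0,0,4.8,0,-0.2,0.3,-3.8,0,0,4.8,0,0.1,0.3,-3.8,0,0,4.8,0,0.4,0.3,-3.7,0,0,4.8,0,0.7,0.3,-3.7,0])

```text
t: 0.98
tool_pos: [0.444, 0.2107, 0.2011]
tool_rot: [0.699, -0.698, -0.11, 0.11]
ft_force: [0.7, 0.8, -0.4]
finger_gap: 0.997
```

Run:
```python
from h import *
print(env.sense()["tool_pos"],th()); plan([.505,.118,.15],3.3,4)
```

```text
[0.44398853 0.21071568 0.20109133] 17.93766579470087
[0, np.float64(3.66), 0, np.float64(0.74), np.float64(1.28), np.float64(-2.67)]
[0, np.float64(3.66), 0, np.float64(0.91), np.float64(1.28), np.float64(-2.62)]
[0, np.float64(3.66), 0, np.float64(1.07), np.float64(1.28), np.float64(-2.56)]
[0, np.float64(3.66), 0, np.float64(1.23), np.float64(1.28), np.float64(-2.49)]
```

Emit:
apply_moves(deltas=[0,3.6,0,0.7,0.7,-2.7,0,0,3.6,0,0.9,0.7,-2.6,0,0,3.6,0,1.1,0.7,-2.6,0,0,3.0,0,1.2,0.7,-2.5,0,0,0,0,0,0,0,0])

```text
t: 1.4
tool_pos: [0.5068, 0.1153, 0.1717]
tool_rot: [-0.706, 0.708, 0.025, -0.025]
ft_force: [-0.9, 0.4, -0.1]
finger_gap: 0.997
```

Run:
```python
from h import *
import pickle
c=cam("wrist");pickle.dump((c,),open("c1.pkl","wb"))
print(env.sense()["tool_pos"],th(),env.sense()["ft_force"],proj(*c[1:],[.505,.118,.105]),proj(*c[1:],[.484,-.208,.08]))
cv2.imwrite("pics/c.png",cv2.resize(c[0],(800,600),interpolation=cv2.INTER_CUBIC))
```

```text
[0.50534366 0.11733059 0.17219816] 4.174545508661572 [-0.44544091  0.19465844  0.32878371] [253.52153263 199.00356292] [218.63604362 439.89573177]
```

View pics/c.png

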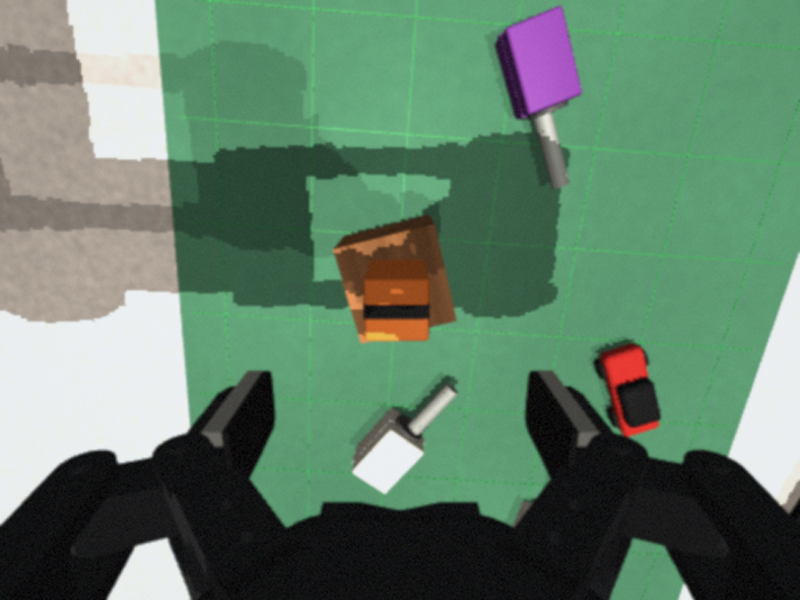

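The handle top is centred at 512-px (253.1, 197.6), about 1.4 px from the prediction, so the handle is at about (0.505, 0.119). The stripe lies along the tool's x axis, so the yaw is right. I'll descend and close.

Emit:
apply_moves(deltas=[0,0,0,0,2.5,0.2,0,0,0,0,0,2.5,0,0,0,0,0,0,2.4,0,0,0,0,0,0,2.0,0,0,0,0,0,0,1.4,0,0], force=60)

```text
t: 1.87
tool_pos: [0.5027, 0.1222, 0.0636]
tool_rot: [0.707, -0.706, -0.026, 0.029]
ft_force: [-0.5, 0.9, -0.4]
finger_gap: 0.998
```

Emit:
apply_moves(deltas=[0,0,0,0,0,0,120,0,0,0,0,0,0,180,0,0,0,0,0,0,255,0,0,0,0,0,0,255,0,0,0,0,0,0,255], force=60)

```text
t: 2.28
tool_pos: [0.5056, 0.1217, 0.0668]
tool_rot: [0.707, -0.706, -0.028, 0.026]
ft_force: [0.3, 1.2, 2.9]
finger_gap: 0.39
```

Run:
```python
from h import *
s=env.sense();print({k:np.round(s[k],4) for k in("t","tool_pos","ft_force","moment","finger_gap")},th())
```

```text
{'t': np.float64(2.2833), 'tool_pos': array([0.5056, 0.1217, 0.0668]), 'ft_force': array([0.2924, 1.1705, 2.9126]), 'moment': array([ 0.0845,  0.1358, -0.052 ]), 'finger_gap': np.float64(0.3899)} 4.38767014689239
```

Emit:
apply_moves(deltas=[0,0,0,0,-1.2,0,255,0,0,0,0,-2.4,0,255,0,0,0,0,-2.4,0,255,0,0,0,0,-2.4,0,255,0,0,0,0,-1.8,0,255])

```text
t: 2.7
tool_pos: [0.5051, 0.1214, 0.1698]
tool_rot: [0.707, -0.706, -0.028, 0.026]
ft_force: [-0.2, -0.5, -1.3]
finger_gap: 0.391
```

Run:
```python
from h import *
s=env.sense();print({k:np.round(s[k],4) for k in("t","tool_pos","ft_force","moment","finger_gap")},th())
plan([.485,-.206,.166],th(),10)
```

```text
{'t': np.float64(2.7), 'tool_pos': array([0.5051, 0.1214, 0.1698]), 'ft_force': array([-0.1836, -0.4967, -1.2858]), 'moment': array([ 0.0362, -0.0211, -0.0089]), 'finger_gap': np.float64(0.3909)} 4.376608832467629
[0, np.float64(-0.0), 0, np.float64(-0.45), np.float64(0.04), np.float64(-3.25)]
[0, np.float64(-0.0), 0, np.float64(-0.45), np.float64(0.04), np.float64(-3.25)]
[0, np.float64(-0.0), 0, np.float64(-0.45), np.float64(0.04), np.float64(-3.25)]
[0, np.float64(-0.0), 0, np.float64(-0.45), np.float64(0.04), np.float64(-3.25)]
[0, np.float64(-0.0), 0, np.float64(-0.45), np.float64(0.04), np.float64(-3.25)]
[0, np.float64(-0.0), 0, np.float64(-0.45), np.float64(0.04), np.float64(-3.25)]
[0, np.float64(-0.0), 0, np.float64(-0.45), np.float64(0.04), np.float64(-3.25)]
[0, np.float64(-0.0), 0, np.float64(-0.45), np.float64(0.04), np.float64(-3.25)]
[0, np.float64(-0.0), 0, np.float64(-0.45), np.float64(0.04), np.float64(-3.25)]
[0, np.float64(-0.0), 0, np.float64(-0.45), np.float64(0.04), np.float64(-3.25)]
```

Emit:
apply_moves(deltas=[0,0,0,-0.3,0,-2.5,255,0,0,0,-0.5,0,-3.5,255,0,0,0,-0.5,0,-3.7,255,0,0,0,-0.5,0,-3.7,255,0,0,0,-0.5,0,-3.7,255])

```text
t: 3.12
tool_pos: [0.4942, -0.0522, 0.168]
tool_rot: [-0.707, 0.707, 0.028, -0.027]
ft_force: [0.2, 0.2, -1.9]
finger_gap: 0.387
```

Emit:
apply_moves(deltas=[0,0,0,-0.5,0,-3.7,255,0,0,0,-0.5,0,-3.7,255,0,0,0,-0.5,0,-3.5,255,0,0,0,-0.5,0,-3.0,255,0,0,0,-0.3,0,-2.5,255])

```text
t: 3.53
tool_pos: [0.4836, -0.2187, 0.1678]
tool_rot: [-0.706, 0.707, 0.027, -0.026]
ft_force: [0.2, 0.9, -2.0]
finger_gap: 0.387
```

Emit:
apply_moves(deltas=[0,0,0,0,0,0,255,0,0,0,0,0,0,255,0,0,0,0,0,0,255,0,0,0,0,0,0,255,0,0,0,0,0,0,255])

```text
t: 3.95
tool_pos: [0.4842, -0.2149, 0.1674]
tool_rot: [0.707, -0.706, -0.028, 0.028]
ft_force: [0.3, -0.4, -1.3]
finger_gap: 0.394
```

Run:
```python
from h import *
import pickle
C={n:cam(n) for n in("wrist","scene","side")};pickle.dump(C,open("c2.pkl","wb"))
s=env.sense();print({k:np.round(s[k],4) for k in("t","tool_pos","ft_force","moment","finger_gap")},th())
def crop(im,uv,w,h,k):
    x,y=int(uv[0]-w/2),int(uv[1]-h/2);print(x,y,k);return cv2.resize(im[y:y+h,x:x+w],(w*k,h*k),interpolation=cv2.INTER_CUBIC)
p=s["tool_pos"]
a=crop(C["wrist"][0],proj(*C["wrist"][1:],[.484,-.208,.08]),100,120,5)
b=crop(C["scene"][0],proj(*C["scene"][1:],p-[0,0,.02]),50,50,6);c=crop(C["side"][0],proj(*C["side"][1:],p-[0,0,.02]),50,50,6)
cv2.imwrite("pics/d.png",np.hstack([a,np.vstack([b,c])]))
```

```text
{'t': np.float64(4.1), 'tool_pos': array([ 0.4843, -0.2153,  0.1674]), 'ft_force': array([-0.0056, -0.1541, -1.8951]), 'moment': array([-0.0361, -0.0483,  0.0031]), 'finger_gap': np.float64(0.3941)} 4.456196375415866
205 127 5
218 72 6
231 238 6
```

View pics/d.png

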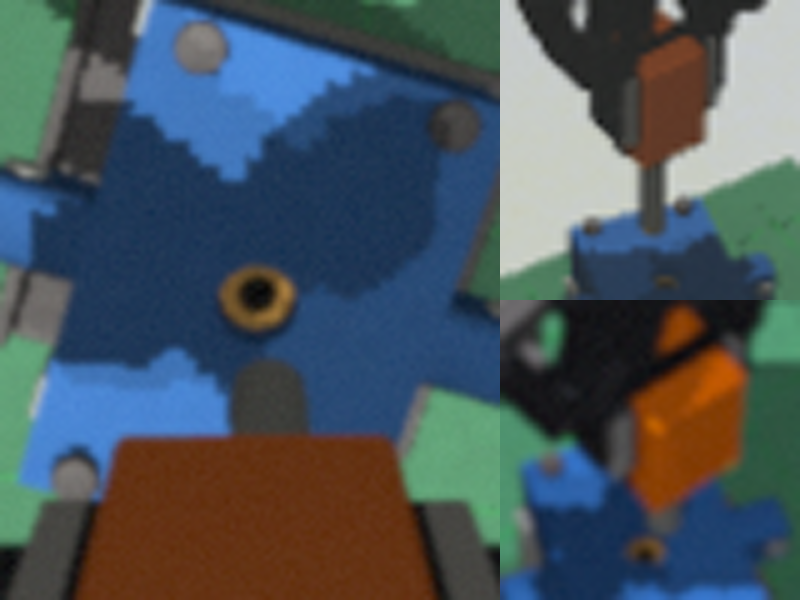

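The wrist view shows the bore with its brass ring at crop (258,299), bolts at (202,47), (454,125) and (74,477), and the rod end as a grey stub with edges at x 231–308 and its arc top at y 360. I'll compute the relative offset.

Run:
```python
from h import *
import pickle
from scipy.optimize import fsolve
C=pickle.load(open("c2.pkl","rb"));w=C["wrist"][1:]
f=lambda x,y,k=5,x0=205,y0=127:np.array([(x+.5)/k-.5+x0,(y+.5)/k-.5+y0])
t=np.linspace(0,2*np.pi,181)
def circ(x,y,z,r): return np.array([proj(*w,[x+r*np.cos(a),y+r*np.sin(a),z]) for a in t])
bore=pix2z(*w,f(258,299),.08)
b=[pix2z(*w,f(*q),.084) for q in[(202,47),(454,125),(74,477)]]
print("bore",bore.round(4),"bolts mid",((b[1]+b[2])/2).round(4),np.linalg.norm(b[0]-b[1]),np.linalg.norm(b[0]-b[2]))
c=(circ(bore[0],bore[1],.08,.007)-[205,127])*5+2; print("bore outline pred",c.min(0),c.max(0))
tp=np.array([.4843,-.2153,.1674])
for dz in(.058,.0618,.065):
    z=tp[2]-dz; L,Rr,T=f(231,0)[0],f(308,0)[0],f(0,360)[1]
    def g(p):
        c=circ(p[0],p[1],z,.006); return [(c[:,0].min()+c[:,0].max())/2-(L+Rr)/2,c[:,1].min()-T]
    p=fsolve(g,[.484,-.215]);c=circ(*p,z,.006);print(dz,"rod end",p.round(4),"width px5",5*np.ptp(c[:,0]),"offset from tcp",(p-tp[:2]).round(4),"need",(bore[:2]-p).round(4))
```

```text
bore [ 0.4843 -0.2073  0.08  ] bolts mid [ 0.4841 -0.2078  0.084 ] 0.0433943967737955 0.07931943563037475
bore outline pred [217.88714438 260.15520452] [298.10394019 337.19274856]
0.058 rod end [ 0.4865 -0.2144] width px5 77.1340469894227 offset from tcp [0.0022 0.0009] need [-0.0022  0.0071]
0.0618 rod end [ 0.4867 -0.2157] width px5 75.71256643011907 offset from tcp [ 0.0024 -0.0004] need [-0.0024  0.0084]
0.065 rod end [ 0.4868 -0.2168] width px5 74.555545696781 offset from tcp [ 0.0025 -0.0015] need [-0.0025  0.0095]
```

Emit:
apply_moves(deltas=[0,0,0,-0.18,0.5,0.84,255,0,0,0,0,0.7,0,255,0,0,0,0,0.6,0,255,0,0,0,0,0.2,0,255,0,0,0,0,0,0,255])

```text
t: 4.52
tool_pos: [0.4812, -0.2075, 0.1462]
tool_rot: [0.707, -0.706, -0.026, 0.028]
ft_force: [-0.5, -0.6, -1.3]
finger_gap: 0.391
```

Emit:
apply_moves(deltas=[0,0,0,0,0,0,255,0,0,0,0,0,0,255,0,0,0,0,0,0,255,0,0,0,0,0,0,255,0,0,0,0,0,0,255])

```text
t: 4.93
tool_pos: [0.4819, -0.2081, 0.1475]
tool_rot: [-0.707, 0.707, 0.027, -0.027]
ft_force: [-0.2, -0.9, -1.8]
finger_gap: 0.394
```

Run:
```python
from h import *
import pickle
C={n:cam(n) for n in("wrist","scene","side")};pickle.dump(C,open("c3.pkl","wb"))
s=env.sense();print({k:np.round(s[k],4) for k in("t","tool_pos","ft_force","moment","finger_gap")},th())
def crop(im,uv,w,h,k):
    x,y=int(uv[0]-w/2),int(uv[1]-h/2);print(x,y,k);return cv2.resize(im[y:y+h,x:x+w],(w*k,h*k),interpolation=cv2.INTER_CUBIC)
a=crop(C["wrist"][0],proj(*C["wrist"][1:],[.484,-.205,.08]),50,60,10)
b,c=[crop(C[n][0],proj(*C[n][1:],[.484,-.207,.09]),30,30,10) for n in("scene","side")]
cv2.imwrite("pics/e.png",np.hstack([a,np.vstack([b,c])]))
```

```text
{'t': np.float64(5.0833), 'tool_pos': array([ 0.4818, -0.208 ,  0.1474]), 'ft_force': array([ 0.1208, -0.6853, -1.4566]), 'moment': array([ 0.0021,  0.0128, -0.0108]), 'finger_gap': np.float64(0.3904)} 4.373472436148279
233 168 10
229 100 10
239 260 10
```

View pics/e.png

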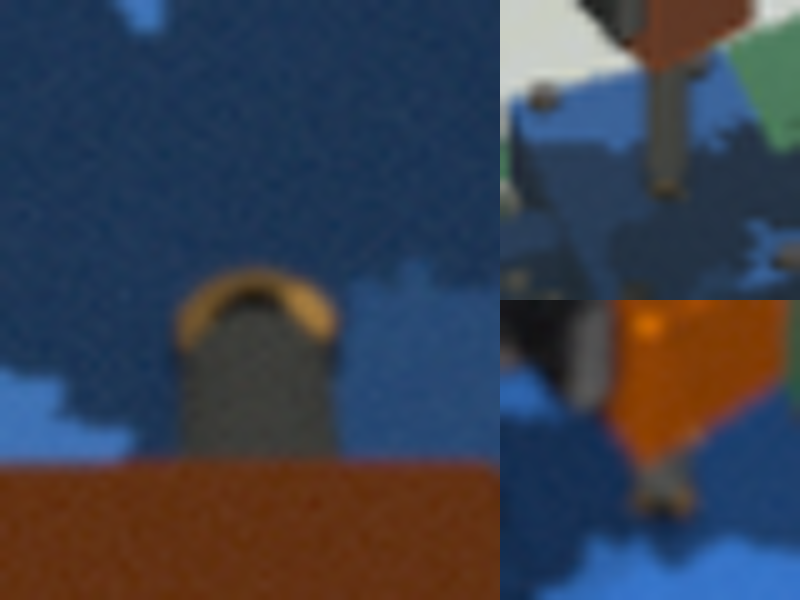

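Run:
```python
from h import *
import pickle
from scipy.optimize import fsolve
C=pickle.load(open("c3.pkl","rb"));w=C["wrist"][1:]
t=np.linspace(0,2*np.pi,181)
def circ(x,y,z,r): return (np.array([proj(*w,[x+r*np.cos(a),y+r*np.sin(a),z]) for a in t])-[233,168]+.5)*10-.5
def fit(xc,top,z,r):
    g=lambda p:(lambda c:[(c[:,0].min()+c[:,0].max())/2-xc,c[:,1].min()-top])(circ(*p,z,r))
    p=fsolve(g,[.484,-.208]);c=circ(*p,z,r);return p,np.ptp(c[:,0])
h,wh=fit(258.5,267,.08,.007);print("hole",h.round(4),wh, "prior .4842 -.2075")
for z in(.083,.0856,.088):
    p,wp=fit(257.5,299,z,.006);print(z,"rod",p.round(4),wp,"need mm",((h-p)*1e3).round(2))
```

```text
hole [ 0.4843 -0.2082] 172.52521096661752 prior .4842 -.2075
0.083 rod [ 0.4843 -0.2089] 149.66680492441867 need mm [0.06 0.71]
0.0856 rod [ 0.4842 -0.208 ] 151.55333304430428 need mm [ 0.16 -0.16]
0.088 rod [ 0.4841 -0.2072] 153.33745251570065 need mm [ 0.25 -0.96]
```

Emit:
apply_moves(deltas=[0,0,0,0,0.1,0,255,0,0,0,0,0.1,0,255,0,0,0,0,0.1,0,255,0,0,0,0,0.1,0,255,0,0,0,0,0,0,255])

```text
t: 5.5
tool_pos: [0.4816, -0.2078, 0.143]
tool_rot: [0.707, -0.706, -0.027, 0.027]
ft_force: [0.4, -0.2, -1.5]
finger_gap: 0.388
```

Emit:
apply_moves(deltas=[0,0,0,0,0.05,0,255,0,0,0,0,0.05,0,255,0,0,0,0,0.05,0,255,0,0,0,0,0.05,0,255,0,0,0,0,0,0,255])

```text
t: 5.92
tool_pos: [0.4817, -0.2079, 0.1412]
tool_rot: [0.707, -0.707, -0.027, 0.027]
ft_force: [0.2, -1.0, -2.2]
finger_gap: 0.391
```

Emit:
apply_moves(deltas=[0,0,0,0,0.05,0,255,0,0,0,0,0.05,0,255,0,0,0,0,0.05,0,255,0,0,0,0,0.05,0,255,0,0,0,0,0,0,255])

```text
t: 6.33
tool_pos: [0.4817, -0.2079, 0.1391]
tool_rot: [0.707, -0.707, -0.027, 0.027]
ft_force: [-0.3, -0.5, -1.5]
finger_gap: 0.391
```

Emit:
apply_moves(deltas=[0,0,0,0,0.05,0,255,0,0,0,0,0.05,0,255,0,0,0,0,0.05,0,255,0,0,0,0,0.05,0,255,0,0,0,0,0,0,255])

```text
t: 6.75
tool_pos: [0.4817, -0.2079, 0.1372]
tool_rot: [0.707, -0.707, -0.027, 0.027]
ft_force: [0.1, -0.3, -1.2]
finger_gap: 0.396
```

Emit:
apply_moves(deltas=[0,0,0,0,0.05,0,255,0,0,0,0,0.05,0,255,0,0,0,0,0.05,0,255,0,0,0,0,0.05,0,255,0,0,0,0,0,0,255])

```text
t: 7.17
tool_pos: [0.4817, -0.2079, 0.1351]
tool_rot: [0.707, -0.707, -0.027, 0.027]
ft_force: [-0.2, 0.6, -2.2]
finger_gap: 0.392
```

Emit:
apply_moves(deltas=[0,0,0,0,0.05,0,255,0,0,0,0,0.05,0,255,0,0,0,0,0.05,0,255,0,0,0,0,0.05,0,255,0,0,0,0,0,0,255])

```text
t: 7.58
tool_pos: [0.482, -0.2081, 0.1347]
tool_rot: [-0.706, 0.707, 0.027, -0.027]
ft_force: [-0.9, 0.5, 8.1]
finger_gap: 0.394
```

Emit:
apply_moves(deltas=[0,0,0,0,0.03,0,255,0,0,0,0,0.03,0,255,0,0,0,0,0.03,0,255,0,0,0,0,0,0,255,0,0,0,0,0,0,255])

```text
t: 8.0
tool_pos: [0.4821, -0.2081, 0.1336]
tool_rot: [-0.706, 0.707, 0.027, -0.027]
ft_force: [-0.8, 1.0, 4.9]
finger_gap: 0.396
```

The rod is in the bore and the bushing is sliding (force about 6–10 N), so I'll keep driving.

Emit:
apply_moves(deltas=[0,0,0,0,0.06,0,255,0,0,0,0,0.06,0,255,0,0,0,0,0.06,0,255,0,0,0,0,0.06,0,255,0,0,0,0,0.06,0,255])

```text
t: 8.42
tool_pos: [0.4819, -0.2082, 0.1306]
tool_rot: [-0.706, 0.707, 0.027, -0.027]
ft_force: [-2.1, 1.2, 9.4]
finger_gap: 0.39
```

Emit:
apply_moves(deltas=[0,0,0,0,0.08,0,255,0,0,0,0,0.08,0,255,0,0,0,0,0.08,0,255,0,0,0,0,0.08,0,255,0,0,0,0,0.08,0,255])

```text
t: 8.83
tool_pos: [0.482, -0.2082, 0.127]
tool_rot: [-0.706, 0.707, 0.027, -0.027]
ft_force: [-2.6, 0.9, 7.2]
finger_gap: 0.391
```

Run:
```python
from h import *
s=env.sense();print({k:np.round(s[k],4) for k in("t","tool_pos","ft_force","moment","finger_gap")},th())
```

```text
{'t': np.float64(8.8333), 'tool_pos': array([ 0.482 , -0.2082,  0.127 ]), 'ft_force': array([-2.6168,  0.8571,  7.1625]), 'moment': array([0.1859, 0.6248, 0.0601]), 'finger_gap': np.float64(0.3909)} 4.385608518899985
```

Emit:
apply_moves(deltas=[0,0,0,-0.02,0.08,0,255,0,0,0,0,0.08,0,255,0,0,0,0,0.08,0,255,0,0,0,0,0.08,0,255,0,0,0,0,0.08,0,255])

```text
t: 9.25
tool_pos: [0.4819, -0.2081, 0.1217]
tool_rot: [-0.706, 0.707, 0.027, -0.027]
ft_force: [0.4, 0.0, -1.4]
finger_gap: 0.394
```

Emit:
apply_moves(deltas=[0,0,0,0,0.1,0,255,0,0,0,0,0.1,0,255,0,0,0,0,0.1,0,255,0,0,0,0,0.1,0,255,0,0,0,0,0.1,0,255])

```text
t: 9.67
tool_pos: [0.4818, -0.2081, 0.1162]
tool_rot: [-0.707, 0.707, 0.027, -0.027]
ft_force: [0.6, 0.3, -0.9]
finger_gap: 0.388
```

Emit:
apply_moves(deltas=[0,0,0,0,0.15,0,255,0,0,0,0,0.15,0,255,0,0,0,0,0.15,0,255,0,0,0,0,0.15,0,255,0,0,0,0,0.15,0,255])

```text
t: 10.08
tool_pos: [0.4818, -0.208, 0.1088]
tool_rot: [-0.707, 0.707, 0.027, -0.027]
ft_force: [2.2, -0.5, -1.1]
finger_gap: 0.39
```

Emit:
apply_moves(deltas=[0,0,0,0,0,0,255,0,0,0,0,-0.5,0,255,0,0,0,0,-1.0,0,255,0,0,0,0,-1.5,0,255,0,0,0,0,-1.5,0,255])

```text
t: 10.5
tool_pos: [0.4805, -0.2076, 0.1547]
tool_rot: [0.707, -0.706, -0.026, 0.028]
ft_force: [0.4, 0.1, -2.0]
finger_gap: 0.392
```

Emit:
apply_moves(deltas=[0,0,0,0,-1.5,0,255,0,0,0,0,-0.7,0,255,0,0,0,0,0,0,255,0,0,0,0,0,0,255,0,0,0,0,0,0,255])

```text
t: 10.92
tool_pos: [0.4806, -0.2075, 0.1752]
tool_rot: [0.707, -0.706, -0.026, 0.028]
ft_force: [-0.8, 1.0, -1.4]
finger_gap: 0.391
```

Run:
```python
from h import *
import pickle
C={n:cam(n) for n in("wrist","scene","side")};pickle.dump(C,open("c4.pkl","wb"))
s=env.sense();print({k:np.round(s[k],4) for k in("t","tool_pos","ft_force","moment","finger_gap")},th())
def crop(im,uv,w,h,k):
    x,y=int(uv[0]-w/2),int(uv[1]-h/2);print(x,y,k);return cv2.resize(im[y:y+h,x:x+w],(w*k,h*k),interpolation=cv2.INTER_CUBIC)
a=crop(C["wrist"][0],proj(*C["wrist"][1:],[.484,-.205,.08]),100,120,5)
b,c=[crop(C[n][0],proj(*C[n][1:],[.484,-.207,.05]),60,60,5) for n in("scene","side")]
cv2.imwrite("pics/f.png",np.hstack([a,np.vstack([b,c])]))
```

```text
{'t': np.float64(11.0667), 'tool_pos': array([ 0.4809, -0.2076,  0.1749]), 'ft_force': array([ 0.1889,  0.1204, -2.2471]), 'moment': array([0.0245, 0.008 , 0.0633]), 'finger_gap': np.float64(0.388)} 4.377892139086784
209 129 5
214 95 5
224 254 5
```

View pics/f.png

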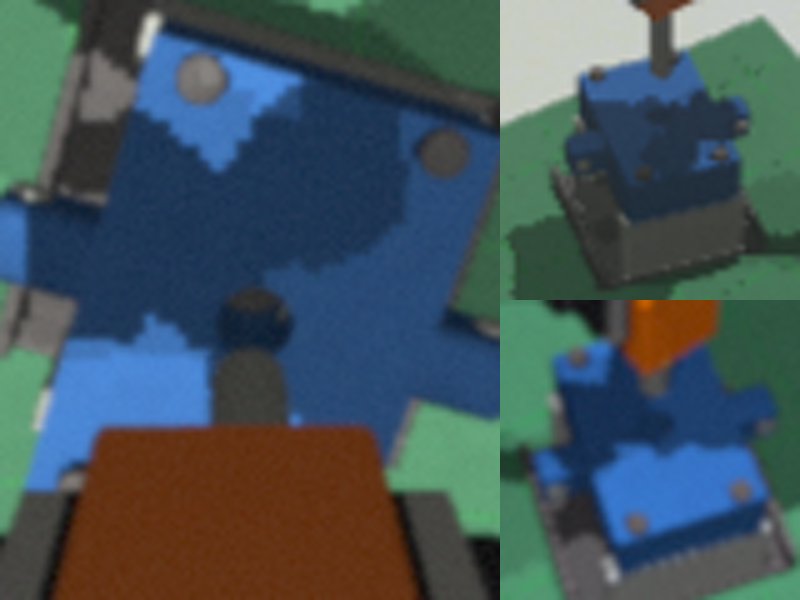

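The wrist view shows the bore empty (dark, no brass at (255,318)) and the rod end clean. I'll return the drift to the stand.

Emit:
apply_moves(deltas=[0,0,0,0.4,0,2.5,255,0,0,0,0.5,0,3.4,255,0,0,0,0.5,0,3.6,255,0,0,0,0.5,0,3.6,255,0,0,0,0.5,0,3.6,255])

```text
t: 11.48
tool_pos: [0.4922, -0.0382, 0.1753]
tool_rot: [0.707, -0.706, -0.026, 0.027]
ft_force: [0.5, -0.2, -1.7]
finger_gap: 0.394
```

Emit:
apply_moves(deltas=[0,0,0,0.5,0,3.6,255,0,0,0,0.6,0,3.6,255,0,0,0,0.6,0,3.5,255,0,0,0,0.5,0,3.0,255,0,0,0,0.35,0,2.2,255])

```text
t: 11.9
tool_pos: [0.5056, 0.1236, 0.1753]
tool_rot: [0.707, -0.706, -0.027, 0.028]
ft_force: [-0.6, -1.0, -1.7]
finger_gap: 0.392
```

Emit:
apply_moves(deltas=[0,0,0,0,0,0,255,0,0,0,0,0,0,255,0,0,0,0,0,0,255,0,0,0,0,0,0,255,0,0,0,0,0,0,255])

```text
t: 12.32
tool_pos: [0.506, 0.1197, 0.1758]
tool_rot: [-0.707, 0.707, 0.026, -0.027]
ft_force: [0.0, 0.2, -1.8]
finger_gap: 0.394
```

Run:
```python
from h import *
import pickle
C={n:cam(n) for n in("wrist",)};pickle.dump(C,open("c5.pkl","wb"))
s=env.sense();print({k:np.round(s[k],4) for k in("t","tool_pos","ft_force","moment","finger_gap")},th())
plan([.5053,.1215,.0668],th(),1)
def crop(im,uv,w,h,k):
    x,y=int(uv[0]-w/2),int(uv[1]-h/2);print(x,y,k);return cv2.resize(im[y:y+h,x:x+w],(w*k,h*k),interpolation=cv2.INTER_CUBIC)
cv2.imwrite("pics/g.png",crop(C["wrist"][0],proj(*C["wrist"][1:],[.505,.12,.055]),100,100,6))
```

```text
{'t': np.float64(12.3667), 'tool_pos': array([0.506 , 0.1198, 0.1758]), 'ft_force': array([ 0.7131,  0.3979, -1.2839]), 'moment': array([-0.0089, -0.0236,  0.0106]), 'finger_gap': np.float64(0.3911)} 4.281904874072367
[0, np.float64(-0.0), 0, np.float64(-0.06), np.float64(10.9), np.float64(0.17)]
204 133 6
```

View pics/g.png

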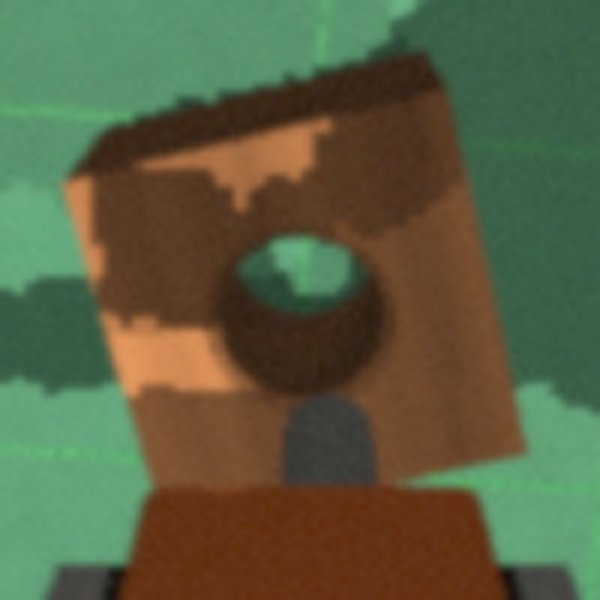

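Run:
```python
from h import *
import pickle
w=pickle.load(open("c5.pkl","rb"))["wrist"][1:]
f=lambda x,y:((x+.5)/6-.5+204,(y+.5)/6-.5+133)
h=pix2z(*w,f(303,313),.055);print("hole",h.round(4))
for z in(.114,.111): 
    p=pix2z(*w,f(329,396+38),z);print("rod",p.round(4))
```

```text
hole [0.5047 0.1191 0.055 ]
rod [0.5083 0.1196 0.114 ]
rod [0.5084 0.1185 0.111 ]
```

The stand hole is at (0.5047, 0.1191). The rod will enter about 3.5 mm off its axis, with 8 mm of clearance. I'll descend.

Emit:
apply_moves(deltas=[0,0,0,-0.06,1.0,0.15,255,0,0,0,0,1.5,0,255,0,0,0,0,1.5,0,255,0,0,0,0,1.5,0,255,0,0,0,0,0.5,0,255])

```text
t: 12.78
tool_pos: [0.5034, 0.1217, 0.1133]
tool_rot: [-0.707, 0.707, 0.025, -0.028]
ft_force: [-0.7, 0.0, -1.6]
finger_gap: 0.392
```

Emit:
apply_moves(deltas=[0,0,0,0,1.0,0,255,0,0,0,0,1.2,0,255,0,0,0,0,1.2,0,255,0,0,0,0,0.8,0,255,0,0,0,0,0.3,0,255])

```text
t: 13.2
tool_pos: [0.5047, 0.1221, 0.0697]
tool_rot: [-0.707, 0.707, 0.026, -0.028]
ft_force: [0.9, -0.3, -2.9]
finger_gap: 0.393
```

Emit:
apply_moves(deltas=[0,0,0,0,0.08,0,255,0,0,0,0,0.08,0,255,0,0,0,0,0.08,0,255,0,0,0,0,0.08,0,255,0,0,0,0,0,0,255])

```text
t: 13.62
tool_pos: [0.5056, 0.1224, 0.0681]
tool_rot: [0.707, -0.707, -0.027, 0.027]
ft_force: [0.4, 0.1, -1.9]
finger_gap: 0.391
```

Emit:
apply_moves(deltas=[0,0,0,0,0.06,0,255,0,0,0,0,0.06,0,255,0,0,0,0,0.06,0,255,0,0,0,0,0,0,255,0,0,0,0,0,0,255])

```text
t: 14.03
tool_pos: [0.5055, 0.1224, 0.0668]
tool_rot: [0.707, -0.707, -0.027, 0.027]
ft_force: [-1.7, -1.0, 6.8]
finger_gap: 0.394
```

It is seated: contact came at TCP z 0.0668, the same height as at pick-up. I'll release and retreat.

Emit:
apply_moves(deltas=[0,0,0,0,-0.03,0,220,0,0,0,0,0,0,100,0,0,0,0,0,0,0,0,0,0,0,0,0,0,0,0,0,0,0,0,0])

```text
t: 14.45
tool_pos: [0.5054, 0.1223, 0.066]
tool_rot: [0.707, -0.707, -0.027, 0.027]
ft_force: [-0.2, 0.4, 0.3]
finger_gap: 0.934
```

Emit:
apply_moves(deltas=[0,0,0,0,0,0,0,0,0,0,0,-1.5,0,0,0,0,0,0,-3.0,0,0,0,0,0,0,-3.5,0,0,0,0,0,0,-3.5,0,0])

```text
t: 14.87
tool_pos: [0.5046, 0.1222, 0.1818]
tool_rot: [-0.707, 0.707, 0.026, -0.028]
ft_force: [0.2, 0.2, 0.3]
finger_gap: 1.003
```

Emit:
apply_moves(deltas=[0,0,0,0,-2,2,0,0,0,0,0,-2,2,0,0,0,0,0,0,2,0,0,0,0,0,0,0,0,0,0,0,0,0,0,0])

```text
t: 15.28
tool_pos: [0.5005, 0.1825, 0.2211]
tool_rot: [-0.706, 0.707, 0.028, -0.028]
ft_force: [-0.9, -0.2, -0.6]
finger_gap: 1.004
```

Run:
```python
from h import *
import pickle
C={n:cam(n) for n in("wrist","scene","side")};pickle.dump(C,open("c6.pkl","wb"))
s=env.sense();print({k:np.round(s[k],4) for k in("t","tool_pos","ft_force","finger_gap")})
def crop(im,uv,w,h,k):
    x,y=max(int(uv[0]-w/2),0),max(int(uv[1]-h/2),0);print(x,y,k);return cv2.resize(im[y:y+h,x:x+w],(w*k,h*k),interpolation=cv2.INTER_CUBIC)
b,c=[crop(C[n][0],proj(*C[n][1:],[.505,.119,.08]),50,37,8) for n in("scene","side")]
d,e=[crop(C[n][0],proj(*C[n][1:],[.484,-.207,.05]),50,37,8) for n in("scene","side")]
cv2.imwrite("pics/h.png",np.vstack([np.hstack([b,c]),np.hstack([d,e])]))
```

```text
{'t': np.float64(15.4333), 'tool_pos': array([0.5003, 0.1813, 0.2203]), 'ft_force': array([-0.0378, -0.6431, -0.2721]), 'finger_gap': np.float64(0.9975)}
285 187 8
171 159 8
219 107 8
229 266 8
```

View pics/h.png

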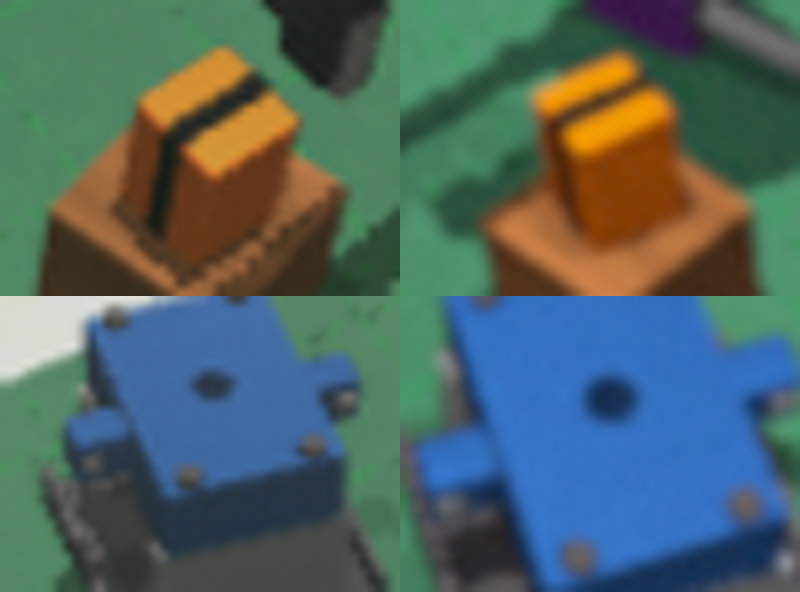

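The drift stands upright with its underside on the stand, in nearly the same pixels as at the start. The bore is empty in both views. Handing in.

```bash
python3 -c "
from bench import env
print(env.close_job())"
```

```text
the job is handed in; nothing more can be done
None
```

I took the orange drift from its stand, pushed the bushing out through the hub's bore, put the drift back in its stand and let go. I handed the job in at about 15.4 s; the interface gives no verdict.

**Forces:** the wrist force readings, taken at the end of each move, peaked at about 11 N above the no-load reading while the bushing slid. The push-back fell to nothing about 20 mm below the hub's face, as expected once the bushing passes the clips. The rod's end then went on to about 33 mm below the face by my reckoning.

**Last checks:**
- **Bore:** it looks empty in the wrist, scene and side views.
- **Drift:** it stands upright in the stand, about 1 mm from where it started. It touched down at the same tool height as at pick-up (z = 0.0668 m).
- **Gripper:** it is fully open and clear of everything.

**Not confirmed or disagreeing:**
- **Bushing:** I never saw it lying in the catch tray, because the hub and cheeks hide that spot. That it dropped is inferred from the empty bore and the loss of force.
- **Bystanders:** I did not re-measure the model car, parts tray or screwdriver. The arm never went near them.
- **Cameras:** the scene and side cameras disagreed by 3–5 mm in y, so I used the wrist camera for the close alignment.

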